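Lay out the pickets of a stepped railing panel for tacking

ROBOT

A 6-joint arm with a two-finger parallel gripper is mounted at the origin on the work surface. World frame = base frame: x ahead of the robot, y to its left, z up, the work surface at z = 0. Lengths are in mm, angles in rad, forces in N, time in s.
With the tool pointing down it reaches from about 350 to 975 mm from the base axis. Payload 7.1 kg.
Tool frame: the origin (TCP) lies at the very end of the fingers, on their centre line; the grasp point (between the pads) lies 19 mm behind it; x points along the fingers, y is the direction in which the jaws open and shut, and the axes are right-handed (so a half turn about x gives the same grasp; the last joint's range is limited). The gripper opens to 88 mm and grips with 3 to 60 N. Pads are 20 mm wide; open, the fingers measure 115 mm over their backs; the gripper's body (75 mm by 178 mm) begins 61 mm behind the grasp point.
Start: joints at [-1.228, 0.423, 1.63, -0, 1.089, -0.019], TCP at [221.24, -584.515, 222.675] pointing down, gripper open.
Joint ranges: [-3, 3], [-0.9, 2.11], [0.09, 2.58], [-1.31, 4.45], [0.11, 2.69], [-2.54, 2.54]. Speed limits (rad/s): [2.39, 2.39, 3.01, 3.14, 3.14, 3.14].

INTERFACE

Orientations are given as a rotation vector (axis times angle).
In Python, from workcell import ctrl gives the robot as it stands. The module is installed in compiled form; this text tells all that it offers.
- The arm moves only by the tool carry_out, never from a script. Its argument "commands" is a list of rows, each a list of 6 numbers: the shift along the tool's x, y, z in m, then the turn, a rotation vector about the tool's x, y, z in degrees. In form: [[tx, ty, tz, rx, ry, rz], ...]. A call has 1 to 8 rows; each row shifts and turns the pose as measured when the row begins, along the tool's axes as they then stand; what a row does not reach is not made up. A row lasts 1/8 s, in which the tool goes at most 62.5 mm and 10.7 degrees, less where a joint would pass 70% of its speed; a pose out of reach is approached as far as the arm can. A call with a gripper value outside its range is refused whole. "grip" is the closure, from 0 (fully open) to 1 (shut), set as the call begins (left out, the last holds). The fingers move at their own pace and stop on an object; the grip force is fixed at half the most. Time passes only in rows, so rows that do not move let the fingers close. It gives the time, the measured TCP pose, the force and the opening at its end, in the units of the state.
- ctrl.get_obs(): the state, without advancing time (a new reading comes with each control period).
- ctrl.get_image(name): name is "side" or "top"; returns a dict with "pixels" (400x640x3 uint8, blue, green, red), "intrinsics" (3x3 intrinsics, pixels), "rvec" (rotation vector, rad) and "tvec" (3), from world to camera coordinates, as OpenCV has them. Camera axes: x right, y down, z forward; pixel columns grow to the right and rows downward; lengths in mm; the calibration is good to about 2 mm. A picture is of the moment at which its call begins. There is no depth.
- ctrl.close_job(): hands the job in, once; it reports no verdict.
The state is a dict: "t": time; "qpos": joint angles; "qvel": joint speeds; "joint_torque": joint torques, N m; "ee_pos": TCP position; "orientation": TCP orientation; "ft_force": force on the tool from outside, world axes, zero at the start; "moment": the same for the moment, N m; "width": finger opening in mm.
Only numpy, scipy, OpenCV 4.12 (cv2) and the standard library are available. Lean on these libraries where they do the work, as an engineer would, in place of code of your own. Each camera call takes 0.05 s, during which the arm holds its last target. There are 200 camera calls.

TASK

Lay the four loose pickets on the railing panel ready for tacking: one on each chalk mark, resting flat across both rails and square to them, foot flush with the outer edge of the bottom rail and point up the panel like the two end posts. Put them in order of length, so that the tops climb in even steps from the short end post to the tall one, and leave the welding magnet where it lies.

Things in the scene. Friction and masses are not known exactly. Their poses are not given: they have to be found in the camera images.
- picket_154: loose picket, 20 mm square steel tube, 154 mm long overall, 170 g (four alike but for length), lying flat on a wooden board, top 18 mm above the table. Origin: centre of the underside at the foot (square open end); x runs along it to the point (last 22 mm is a pyramid cap), z up; balance point at x = 77 mm. Pickets lie side by side about 74 mm apart, pointing alike.
- picket_176: loose picket, 20 mm square steel tube, 176 mm long overall, 200 g (four alike but for length), lying flat on a wooden board, top 18 mm above the table. Origin: centre of the underside at the foot (square open end); x runs along it to the point (last 22 mm is a pyramid cap), z up; balance point at x = 88 mm. Pickets lie side by side about 74 mm apart, pointing alike.
- picket_198: loose picket, 20 mm square steel tube, 198 mm long overall, 220 g (four alike but for length), lying flat on a wooden board, top 18 mm above the table. Origin: centre of the underside at the foot (square open end); x runs along it to the point (last 22 mm is a pyramid cap), z up; balance point at x = 99 mm. Pickets lie side by side about 74 mm apart, pointing alike.
- picket_220: loose picket, 20 mm square steel tube, 220 mm long overall, 250 g (four alike but for length), lying flat on a wooden board, top 18 mm above the table. Origin: centre of the underside at the foot (square open end); x runs along it to the point (last 22 mm is a pyramid cap), z up; balance point at x = 110 mm. Pickets lie side by side about 74 mm apart, pointing alike.
- mark_1: chalk mark 1 of 4, counted from the robot's left (+y): a 5 mm stroke across each of two flat rails (30 wide, 8 thick, 360 mm long, fixed on the table), place of one picket. Origin: top face and outer edge of the bottom rail, where the foot's centre belongs; x runs square to the rails up the panel, z up. Bottom rail: x 0 to 30 mm; upper rail: x 95 to 125. Marks 60 mm apart.
- mark_2: chalk mark 2 of 4, counted from the robot's left (+y): a 5 mm stroke across each of two flat rails (30 wide, 8 thick, 360 mm long, fixed on the table), place of one picket. Origin: top face and outer edge of the bottom rail, where the foot's centre belongs; x runs square to the rails up the panel, z up. Bottom rail: x 0 to 30 mm; upper rail: x 95 to 125. Marks 60 mm apart.
- mark_3: chalk mark 3 of 4, counted from the robot's left (+y): a 5 mm stroke across each of two flat rails (30 wide, 8 thick, 360 mm long, fixed on the table), place of one picket. Origin: top face and outer edge of the bottom rail, where the foot's centre belongs; x runs square to the rails up the panel, z up. Bottom rail: x 0 to 30 mm; upper rail: x 95 to 125. Marks 60 mm apart.
- mark_4: chalk mark 4 of 4, counted from the robot's left (+y): a 5 mm stroke across each of two flat rails (30 wide, 8 thick, 360 mm long, fixed on the table), place of one picket. Origin: top face and outer edge of the bottom rail, where the foot's centre belongs; x runs square to the rails up the panel, z up. Bottom rail: x 0 to 30 mm; upper rail: x 95 to 125. Marks 60 mm apart.
- post_tall: taller of the panel's two fixed end posts, same 20 mm tube with a point, 242 mm long, tacked across both rails 60 mm beyond the outermost mark at one end (either end); the short post, 132 mm, stands likewise at the other. Origin: centre of the underside at the foot, 8 mm above the table; x runs to the point. A clamp 60 mm tall stands 12 to 70 mm outside each post.
- magnet: welding magnet to be left alone: flat square block with red faces, 70 x 70 mm, 18 mm tall, lying on the table beyond the gap between board and panel. Origin: centre of its underside. (A hammer and a wrench lie farther out.)
Not all that is in view belongs to the job. What is shaped like the picket_176 but orange or turquoise is not meant.

How it is judged (in metres and radians):
At the end, for the whole second after the job is handed in: Pickets 154 to 220 lie on the marks in order of length from short to tall post: foot centre within 12 mm of its place on the mark at the bottom rail edge, square to the rails within 0.12 rad, point up the panel, flat on both rails (0.03 rad, 3 mm), released, at rest (((horizontal distance between post_tall and mark_4 below 0.09 m and horizontal distance between picket_154 and mark_1 below 0.012 m and angle between the x axis of picket_154 and the x axis of mark_1, either way round below 0.12 rad and horizontal distance between picket_176 and mark_2 below 0.012 m and angle between the x axis of picket_176 and the x axis of mark_2, either way round below 0.12 rad and horizontal distance between picket_198 and mark_3 below 0.012 m and angle between the x axis of picket_198 and the x axis of mark_3, either way round below 0.12 rad and horizontal distance between picket_220 and mark_4 below 0.012 m and angle between the x axis of picket_220 and the x axis of mark_4, either way round below 0.12 rad) or (horizontal distance between post_tall and mark_1 below 0.09 m and horizontal distance between picket_220 and mark_1 below 0.012 m and angle between the x axis of picket_220 and the x axis of mark_1, either way round below 0.12 rad and horizontal distance between picket_198 and mark_2 below 0.012 m and angle between the x axis of picket_198 and the x axis of mark_2, either way round below 0.12 rad and horizontal distance between picket_176 and mark_3 below 0.012 m and angle between the x axis of picket_176 and the x axis of mark_3, either way round below 0.12 rad and horizontal distance between picket_154 and mark_4 below 0.012 m and angle between the x axis of picket_154 and the x axis of mark_4, either way round below 0.12 rad)) and angle between each of picket_154, picket_176, picket_198, picket_220's own z axis and vertical below 0.03 rad and height (world z) of picket_154 between 0.005 and 0.011 m and linear speed of each of picket_154, picket_176, picket_198, picket_220 below 0.02 m/s and angular speed of each of picket_154, picket_176, picket_198, picket_220 below 0.1 rad/s and contact force between each of picket_154, picket_176, picket_198, picket_220 and the fingers below 0.05 N and height (world z) of picket_176 between 0.005 and 0.011 m and height (world z) of picket_198 between 0.005 and 0.011 m and height (world z) of picket_220 between 0.005 and 0.011 m); the robot touches nothing.
It fails at once if the magnet was pushed more than 20 mm from where it lay (distance of magnet from where it was at the start of the episode above 0.02 m).
It also fails if it takes over 96 s, if anything falls off the work surface, if the arm or the gripper's body presses on something with over 40 N, if the wrist force passes 120 N, or if a joint passes its speed limit or range.

## Working session

There is one attempt and no reset: what is moved stays moved. The work goes in short steps, Python scripts to look and compute and a tool call to move; the robot and the scene stay as the last step left them, time stands still between calls to the robot, and variables do not carry over. Pictures are saved under pics/ and viewed, about 12 in all and at most 16, crops included, and the job is handed in when it is done.

Besides the shell and the picture viewer there is one more tool, called after "Emit:" as a command line: name --pt "numbers of a row" for each row, then --argument value for the rest. carry_out: Moves the arm, as the interface text tells. Its arguments: {"type":"object","properties":{"commands":{"type":"array"},"grip":{"type":"number"}},"required":["commands"]}

```bash
mkdir -p pics; python3 - <<'E'
from workcell import ctrl
import cv2,numpy as np
o=ctrl.get_obs();print({k:np.round(v,3) for k,v in o.items()})
for n in("top","side"):
    d=ctrl.get_image(n);cv2.imwrite(f"pics/{n}0.png",d["pixels"]);np.savez(n+"0.npz",**d)
    print(n,d["intrinsics"],d["rvec"],d["tvec"])
E
```

```text
{'t': np.float64(0.0), 'qpos': array([-1.228,  0.424,  1.631, -0.   ,  1.089, -0.019]), 'qvel': array([ 0.   ,  0.   , -0.001, -0.   , -0.001,  0.   ]), 'joint_torque': array([-2.0000e-03, -5.4463e+01, -2.7366e+01,  6.4000e-02,  2.3000e-02,
       -0.0000e+00]), 'ee_pos': array([ 221.032, -584.022,  221.915]), 'orientation': array([ 2.025,  0.372, -2.025]), 'ft_force': array([ 0.456,  0.23 , -0.344]), 'moment': array([ 0.026, -0.029,  0.015]), 'width': np.float64(87.631)}
top [[416.03188149   0.         318.48388968]
 [  0.         416.03188149 204.006294  ]
 [  0.           0.           1.        ]] [ 2.1532866  -2.15869506  0.11995936] [ 112.88928407  497.67632297 1313.38235315]
side [[366.22000681   0.         323.91750476]
 [  0.         366.22000681 196.740641  ]
 [  0.           0.           1.        ]] [ 2.42029059 -0.24178283  0.08287297] [-453.57789481  182.66897119  827.29495137]
```

View pics/top0.png

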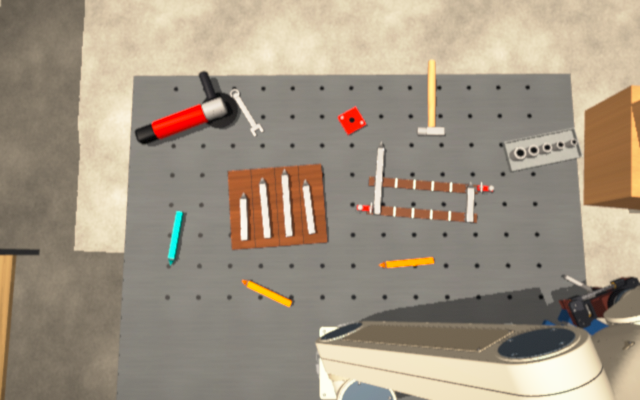

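View pics/side0.png

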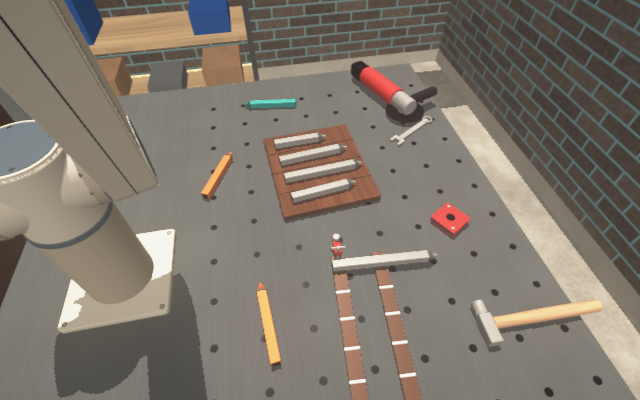

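```bash
cat > h.py <<'E'
import cv2,numpy as np
from workcell import ctrl
def load(n): return dict(np.load(n+"0.npz"))
def ray(d,uv,z):
    """pixels -> world points on plane z"""
    R=cv2.Rodrigues(d["rvec"])[0];t=d["tvec"].ravel();K=d["intrinsics"]
    uv=np.atleast_2d(np.float64(uv));c=-R.T@t
    r=(np.linalg.inv(K)@np.c_[uv,np.ones(len(uv))].T).T@R
    return c+r*((z-c[2])/r[:,2])[:,None]
def proj(d,P): return cv2.projectPoints(np.float64(P).reshape(-1,1,3),d["rvec"],d["tvec"],d["intrinsics"],None)[0].reshape(-1,2)
E
python3 - <<'E'
from h import *
d=load("top");im=d["pixels"]
a=im[155:255,220:335];b=im[130:235,345:505]
cv2.imwrite("pics/c1.png",cv2.resize(a,None,fx=5,fy=5,interpolation=cv2.INTER_CUBIC))
cv2.imwrite("pics/c2.png",cv2.resize(b,None,fx=5,fy=5,interpolation=cv2.INTER_CUBIC))
hsv=cv2.cvtColor(im,cv2.COLOR_BGR2HSV)
m=((hsv[...,1]<60)&(hsv[...,2]>130)).astype(np.uint8)
m[:, :220]=0;m[:130]=0;m[250:]=0;m[:,510:]=0
n,l,s,c=cv2.connectedComponentsWithStats(m)
for i in range(1,n):
    if s[i,4]>3: 
        p=np.argwhere(l==i)[:,::-1].astype(np.float32);print(s[i],np.round(c[i],1),np.round(cv2.minAreaRect(p),1) if 0 else cv2.minAreaRect(p), ray(d,c[i],38 if c[i][0]<340 else 28)[0].round(1))
print("cam c",[(-cv2.Rodrigues(q["rvec"])[0].T@q["tvec"].ravel()).round() for q in (d,load("side"))])
E
```

```text
[  220   130   290   120 23698] [386.  183.7] ((364.5, 189.5), (119.0, 289.0), 90.0) [ 564.1 -107.8   28. ]
[282 170  11  67 422] [286.7 204.3] ((286.5682373046875, 202.92088317871094), (66.04129028320312, 6.685388088226318), 85.76361083984375) [496.3 213.8  38. ]
[260 179  11  59 382] [264.8 209.4] ((264.6690673828125, 208.08041381835938), (58.404571533203125, 6.774801731109619), 84.47245788574219) [480.2 283.9  38. ]
[303 181  12  53 330] [308.5 208.2] ((308.4345397949219, 207.00872802734375), (52.468990325927734, 6.674267292022705), 82.40535736083984) [483.7 143.5  38. ]
[240 194   8  46 290] [243.7 218.1] ((243.64657592773438, 216.54368591308594), (45.10556411743164, 6.673946857452393), 88.15238952636719) [452.1 351.3  38. ]
cam c [array([ 338.,  101., 1364.]), array([ 370., -483.,  744.])]
```

View pics/c1.png

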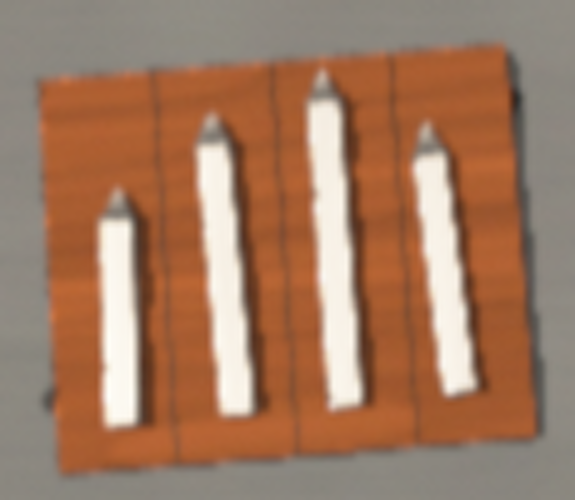

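View pics/c2.png

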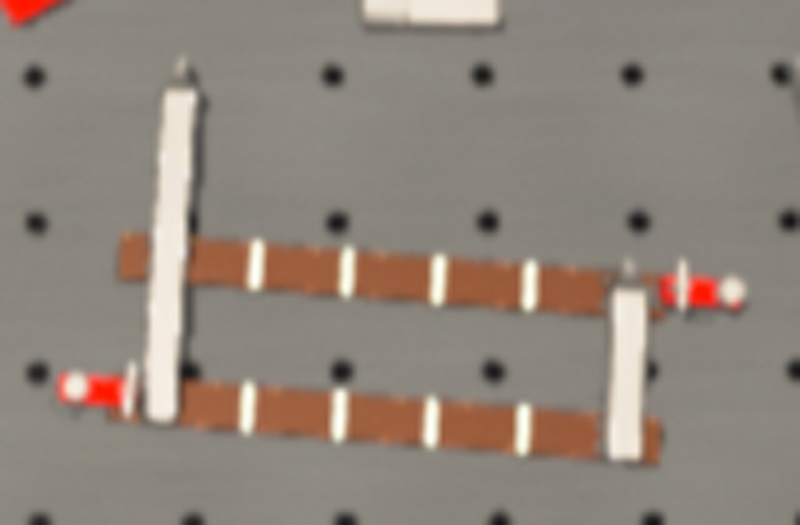

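```bash
cat > meas.py <<'E'
from h import *
import json
d=load("top");s=load("side");im=d["pixels"];g=im.min(2).astype(np.float32)
# pickets: white body mask on the board
def body(box,zt,thr):
    x0,y0,x1,y1=box;p=np.argwhere(g[y0:y1,x0:x1]>thr)[:,::-1]+[x0,y0]
    W=ray(d,p,zt)[:,:2];vx,vy,cx,cy=cv2.fitLine(W.astype(np.float32),cv2.DIST_L2,0,.01,.01).ravel()
    u=np.array([vx,vy])*np.sign(vx);c=np.array([cx,cy])
    # sub-pixel ends: intensity profile along the axis (bilinear)
    t=np.arange(-170,170,.5);q=proj(d,np.c_[c+t[:,None]*u,np.full(len(t),zt)]).astype(np.float32)
    pr=cv2.remap(g,q[:,0],q[:,1],cv2.INTER_LINEAR).ravel();i0=np.argmin(abs(t));mx=np.median(pr[i0-60:i0+60])
    i=i0
    lo=np.median(pr[(t<t[i0])][:20]);h=.5*mx+.5*60
    while pr[i]>h:i-=1
    j=i0
    while pr[j]>h:j+=1
    return c+t[i]*u,c+t[j]*u,np.arctan2(u[1],u[0]),W@np.array([-u[1],u[0]])
n={}
for k,box in {154:(236,190,252,244),198:(256,170,276,242),220:(279,164,297,242),176:(300,175,320,240)}.items():
    f,e,a,w=body(box,38,150);n[k]=(f,a)
    print(k,"foot",f.round(1),"bodylen",np.linalg.norm(e-f).round(1),"ang",a.round(4),"width",np.ptp(w).round(1))
# chalk strokes -> rigid fit
x0,y0,x1,y1=392,170,455,225
m=(g[y0:y1,x0:x1]>150).astype(np.uint8);N,l,st,_=cv2.connectedComponentsWithStats(m)
C=[]
for i in range(1,N):
    if st[i,4]<4: continue
    r=(cv2.dilate((l==i).astype(np.uint8),np.ones((3,3)))>0);w=np.where(r,np.clip(g[y0:y1,x0:x1]-60,0,None),0)
    yy,xx=np.mgrid[y0:y1,x0:x1];C.append([(w*xx).sum()/w.sum(),(w*yy).sum()/w.sum()])
C=np.array(C);P=ray(d,C,8)[:,:2];print(P.round(1))
up=P[P[:,0]>np.median(P[:,0])];lo=P[P[:,0]<=np.median(P[:,0])]
up=up[np.argsort(-up[:,1])];lo=lo[np.argsort(-lo[:,1])]
A=np.array([[15,-60*i] for i in range(4)]+[[110,-60*i] for i in range(4)],float);B=np.r_[lo,up]
am,bm=A.mean(0),B.mean(0);U,S,V=np.linalg.svd((A-am).T@(B-bm));R=(U@V).T;t=bm-R@am
print("resid",(A@R.T+t-B).round(1).tolist(),"ang",np.arctan2(R[1,0],R[0,0]).round(4))
for i in range(4):print("mark",i+1,(R@[0,-60*i]+t).round(1))
# board height check in side view
for z in(18,38):
    for k in(154,220):
        f,a=n[k];c=-cv2.Rodrigues(d["rvec"])[0].T@d["tvec"].ravel()
        T=ray(d,proj(d,[[*f,38]]),z);print("side px if top z",z,k,proj(s,T).round(1))
E
python3 meas.py; python3 - <<'E'
from h import *
s=load("side");cv2.imwrite("pics/c3.png",cv2.resize(s["pixels"][115:220,255:385],None,fx=5,fy=5,interpolation=cv2.INTER_CUBIC))
from scipy.spatial.transform import Rotation as Ro
print(Ro.from_rotvec(ctrl.get_obs()["orientation"]).as_matrix().round(3))
E
```

```text
154 foot [383.4 349.6] bodylen 133.5 ang 0.0509 width 21.6
198 foot [389.7 275.7] bodylen 177.5 ang 0.1067 width 19.7
220 foot [395.2 207.1] bodylen 200.0 ang 0.0798 width 19.4
176 foot [403.5 134.4] bodylen 156.5 ang 0.1276 width 19.4
[[ 571.8 -143.3]
 [ 566.9 -203.1]
 [ 561.4 -262.7]
 [ 557.7 -322.8]
 [ 477.1 -135.3]
 [ 471.1 -195.1]
 [ 466.8 -255. ]
 [ 463.2 -314.7]]
resid [[-0.2, -0.2], [0.9, -0.2], [0.4, -0.1], [-0.7, -0.2], [-0.3, 0.2], [-0.1, 0.2], [0.5, 0.0], [-0.5, 0.3]] ang -0.0801
mark 1 [ 461.9 -134.3]
mark 2 [ 457.1 -194.1]
mark 3 [ 452.3 -253.9]
mark 4 [ 447.5 -313.7]
side px if top z 18 154 [[274.7 146.4]]
side px if top z 18 220 [[284.9 180.5]]
side px if top z 38 154 [[273.8 142. ]]
side px if top z 38 220 [[284.  175.9]]
[[-0.     0.354 -0.935]
 [ 0.001 -0.935 -0.354]
 [-1.    -0.001 -0.   ]]
```

View pics/c3.png

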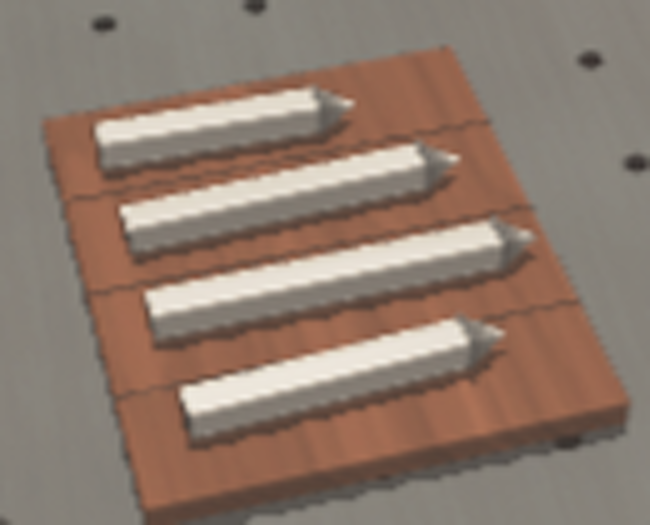

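```bash
cat > go.py <<'E'
# go.py x y z ang [...]: turn needed, then shift (m) in the turned tool axes, chained over targets
import sys;from h import *
from scipy.spatial.transform import Rotation as Ro
o=ctrl.get_obs();p=np.array(o["ee_pos"]);R=Ro.from_rotvec(o["orientation"])
print("t",round(o["t"],2),"pos",p.round(1),"w",o["width"].round(1),"f",np.round(o["ft_force"],1))
for a in np.array(sys.argv[1:],float).reshape(-1,4):
    s,c=np.sin(a[3]),np.cos(a[3]);T=Ro.from_matrix(np.array([[0,0,-1],[s,-c,0],[-c,-s,0]]).T)
    print("turn deg",(R.inv()*T).as_rotvec(degrees=True).round(2),"shift",(T.inv().apply(a[:3]-p)/1000).round(4));p=a[:3];R=T
E
python3 go.py 490.8 145.6 120 .1276  490.8 145.6 22 .1276
```

```text
Traceback (most recent call last):
  File "go.py", line 5, in <module>
    print("t",round(o["t"],2),"pos",p.round(1),"w",o["width"].round(1),"f",np.round(o["ft_force"],1))
                                                   ^^^^^^^^^^^^^^^^
AttributeError: 'float' object has no attribute 'round'
```

```bash
sed -i 's/o\["width"\].round(1)/round(float(o["width"]),1)/' go.py
python3 go.py 490.8 145.6 120 .1276  490.8 145.6 22 .1276
```

```text
t 0.1 pos [ 221.1 -584.1  222. ] w 87.9 f [ 0.6  0.3 -0.2]
turn deg [1.342e+01 1.000e-02 8.000e-02] shift [ 0.102  -0.6894 -0.3604]
turn deg [0. 0. 0.] shift [ 0.098  0.    -0.   ]
```

Emit:
carry_out --pt "0 0 0 6.7 0 0" --pt "0 0 0 6.7 0 0" --pt "0 -0.05 -0.026 0 0 0" --pt "0 -0.05 -0.026 0 0 0" --pt "0 -0.05 -0.026 0 0 0" --pt "0 -0.05 -0.026 0 0 0" --pt "0 -0.05 -0.026 0 0 0" --pt "0 -0.05 -0.026 0 0 0" --grip 0.4

```text
t: 1.1
ee_pos: [341.3, -260.6, 219.9]
orientation: [2.164, 0.127, -2.166]
ft_force: [0.9, -0.7, -0.3]
width: 52.9
```

Emit:
carry_out --pt "0 -0.05 -0.026 0 0 0" --pt "0 -0.05 -0.026 0 0 0" --pt "0 -0.05 -0.026 0 0 0" --pt "0 -0.05 -0.026 0 0 0" --pt "0 -0.05 -0.026 0 0 0" --pt "0 -0.05 -0.026 0 0 0" --pt "0 -0.05 -0.026 0 0 0" --pt "0 0 0 0 0 0"

```text
t: 2.1
ee_pos: [485.7, 123.8, 221.1]
orientation: [2.163, 0.131, -2.162]
ft_force: [-0.1, -0.4, -0.4]
width: 52.9
```

```bash
python3 go.py 490.8 145.6 120 .1276  490.8 145.6 22 .1276
```

```text
t 2.1 pos [485.7 123.8 221.1] w 52.9 f [-0.1 -0.4 -0.4]
turn deg [-0.6  -0.05  0.21] shift [ 0.1011 -0.021  -0.0078]
turn deg [0. 0. 0.] shift [ 0.098  0.    -0.   ]
```

Emit:
carry_out --pt "0.03 -0.021 -0.008 -0.6 0 0" --pt "0.04 0 0 0 0 0" --pt "0.04 0 0 0 0 0" --pt "0.04 0 0 0 0 0" --pt "0.01 0 0 0 0 0" --pt "0 0 0 0 0 0"

```text
t: 2.85
ee_pos: [490.2, 142.9, 57.7]
orientation: [2.157, 0.14, -2.157]
ft_force: [0.8, -0.2, -0.4]
width: 52.8
```

```bash
python3 go.py 490.8 145.6 22 .1276; python3 - <<'E'
from h import *
a=ctrl.get_image("top")["pixels"][130:260,230:350];b=ctrl.get_image("side")["pixels"][110:240,255:385]
cv2.imwrite("pics/g1.png",np.hstack([cv2.resize(q,(400,400),interpolation=cv2.INTER_CUBIC) for q in(a,b)]))
E
```

```text
t 2.85 pos [490.2 142.9  57.7] w 52.8 f [ 0.8 -0.2 -0.4]
turn deg [-0.03  0.01  0.14] shift [ 0.0357 -0.0026 -0.0009]
```

View pics/g1.png

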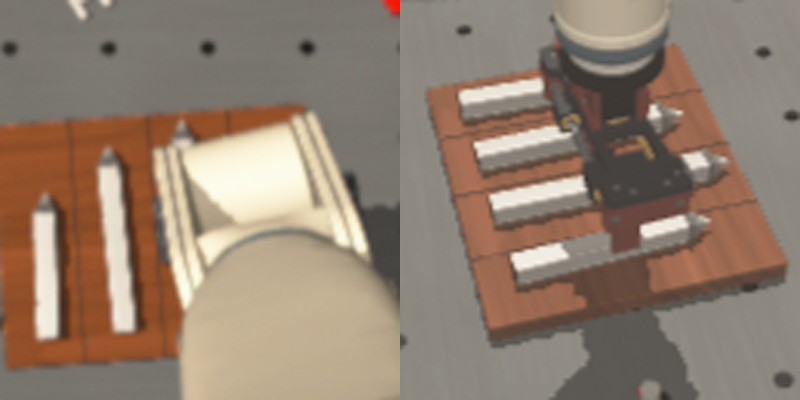

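The picture shows the gripper straddling the right-hand picket (176), near finger in front of its middle and clear of the neighbours. Next I go down and grip it.

Emit:
carry_out --pt "0.015 -0.0026 -0.001 0 0 0" --pt "0.015 0 0 0 0 0" --pt "0.004 0 0 0 0 0" --pt "0 0 0 0 0 0"

```text
t: 3.45
ee_pos: [493.7, 146.9, 24.8]
orientation: [2.164, 0.142, -2.15]
ft_force: [0.9, -0.6, 0.2]
width: 52.6
```

Emit:
carry_out --pt "0 0 0 0 0 0" --pt "0 0 0 0 0 0" --pt "0 0 0 0 0 0" --pt "0 0 0 0 0 0" --pt "0 0 0 0 0 0" --pt "0 0 0 0 0 0" --pt "0 0 0 0 0 0" --grip 1

```text
t: 4.32
ee_pos: [493.9, 146.9, 25.3]
orientation: [2.165, 0.142, -2.149]
ft_force: [0.7, 0.7, -1.0]
width: 19.7
```

```bash
python3 go.py 490.8 145.6 22 .1276
```

```text
t 4.33 pos [493.9 146.9  25.3] w 19.7 f [ 0.7  0.7 -1. ]
turn deg [-0.01 -0.43  0.2 ] shift [0.0033 0.0009 0.0033]
```

Emit:
carry_out --pt "-0.02 0 0 0 0 0" --pt "-0.035 0 0 0 0 0" --pt "-0.035 0 0 0 0 0" --pt "0 0 0 0 0 0"

```text
t: 4.82
ee_pos: [492.3, 146.3, 116.5]
orientation: [2.162, 0.141, -2.152]
ft_force: [-0.6, -0.7, -2.4]
width: 19.6
```

```bash
python3 go.py 543.3 -261.2 115 -.0801 543.3 -261.2 15.5 -.0801
```

```text
t 4.83 pos [492.3 146.3 116.5] w 19.6 f [-0.6 -0.7 -2.4]
turn deg [11.89 -0.25  0.21] shift [ 0.0015  0.4021 -0.0834]
turn deg [0. 0. 0.] shift [0.0995 0.     0.    ]
```

Emit:
carry_out --pt "0 0 0 6 0 0" --pt "0 0 0 6 0 0" --pt "0 0.035 -0.007 0 0 0" --pt "0 0.05 -0.0105 0 0 0" --pt "0 0.05 -0.0105 0 0 0" --pt "0 0.05 -0.0105 0 0 0" --pt "0 0.05 -0.0105 0 0 0" --pt "0 0.05 -0.0105 0 0 0"

```text
t: 5.82
ee_pos: [521.7, -147.8, 104.7]
orientation: [-2.168, 0.085, 2.187]
ft_force: [-0.0, 0.6, -2.1]
width: 19.8
```

Emit:
carry_out --pt "0 0.05 -0.0105 0 0 0" --pt "0 0.045 -0.01 0 0 0" --pt "0 0.02 -0.004 0 0 0" --pt "0 0 0 0 0 0"

```text
t: 6.32
ee_pos: [533.5, -269.7, 97.3]
orientation: [-2.157, 0.086, 2.19]
ft_force: [-0.3, -0.5, -2.2]
width: 19.7
```

```bash
python3 go.py 543.3 -261.2 15.5 -.0801
```

```text
t 6.33 pos [ 533.5 -269.7   97.3] w 19.7 f [-0.3 -0.5 -2.2]
turn deg [-0.38  0.9   0.39] shift [ 0.0818 -0.0092 -0.0091]
```

Correct above the mark, then descend to about 40.

Emit:
carry_out --pt "0.01 -0.0092 -0.0091 -0.4 0.9 0.4" --pt "0.02 0 0 0 0 0" --pt "0.02 0 0 0 0 0" --pt "0.01 0 0 0 0 0" --pt "0 0 0 0 0 0"

```text
t: 6.95
ee_pos: [543.5, -250.5, 32.7]
orientation: [-2.182, 0.075, 2.186]
ft_force: [0.2, -0.7, -1.9]
width: 19.8
```

```bash
python3 go.py 543.3 -261.2 15.5 -.0801
```

```text
t 6.95 pos [ 543.5 -250.5   32.7] w 19.8 f [ 0.2 -0.7 -1.9]
turn deg [0.51 0.1  0.12] shift [ 0.0172  0.0106 -0.0007]
```

Emit:
carry_out --pt "0 0.0105 0 0.5 0 0" --pt "0 0 0 0 0 0" --pt "0 0 0 0 0 0"

```text
t: 7.32
ee_pos: [543.9, -261.7, 34.2]
orientation: [-2.181, 0.086, 2.179]
ft_force: [0.3, 0.5, -2.5]
width: 19.8
```

```bash
python3 go.py 543.3 -261.2 15.5 -.0801
```

```text
t 7.33 pos [ 543.9 -261.7   34.2] w 19.8 f [ 0.3  0.5 -2.5]
turn deg [ 0.01 -0.05  0.06] shift [ 0.0187 -0.0004  0.0007]
```

Emit:
carry_out --pt "0.008 0 0 0 0 0" --pt "0.006 0 0 0 0 0" --pt "0.003 0 0 0 0 0" --pt "0 0 0 0 0 0" --pt "0 0 0 0 0 0"

```text
t: 7.95
ee_pos: [543.8, -261.9, 16.1]
orientation: [-2.181, 0.087, 2.179]
ft_force: [-1.1, -0.4, -1.8]
width: 20.0
```

```bash
python3 go.py 543.3 -261.2 15.5 -.0801
```

```text
t 7.95 pos [ 543.8 -261.9   16.1] w 20.0 f [-1.1 -0.4 -1.8]
turn deg [-0.03 -0.05  0.06] shift [ 0.0006 -0.0007  0.0006]
```

Emit:
carry_out --pt "0.0012 0 0 0 0 0" --pt "0 0 0 0 0 0"

```text
t: 8.2
ee_pos: [544.1, -262.0, 15.5]
orientation: [-2.182, 0.087, 2.178]
ft_force: [-0.6, -0.4, -2.7]
width: 19.6
```

Emit:
carry_out --pt "0 0 0 0 0 0" --pt "0 0 0 0 0 0" --pt "0 0 0 0 0 0" --pt "0 0 0 0 0 0" --pt "-0.02 0 0 0 0 0" --pt "-0.04 0 0 0 0 0" --pt "-0.05 0 0 0 0 0" --pt "0 0 0 0 0 0" --grip 0.5

```text
t: 9.2
ee_pos: [545.0, -262.6, 132.7]
orientation: [-2.185, 0.088, 2.176]
ft_force: [-0.0, -0.6, 0.3]
width: 43.8
```

```bash
python3 - <<'E'
import numpy as np
for k,f,a,L in((220,(395.2,207.1),.0798,220),(198,(389.7,275.7),.1067,198),(154,(383.4,349.6),.0509,154)):print(k,(np.array(f)+L/2*np.array([np.cos(a),np.sin(a)])).round(1))
E
python3 go.py 504.9 215.9 120 .0798
```

```text
220 [504.8 215.9]
198 [488.1 286.2]
154 [460.3 353.5]
t 9.2 pos [ 545.  -262.6  132.7] w 43.8 f [-0.  -0.6  0.3]
turn deg [-9.18 -0.24 -0.04] shift [ 0.0127 -0.4802  0.0018]
```

Emit:
carry_out --pt "0 0 0 -9.2 0 0" --pt "0 -0.03 0 0 0 0" --pt "0 -0.055 0 0 0 0" --pt "0 -0.055 0 0 0 0" --pt "0 -0.055 0 0 0 0" --pt "0 -0.055 0 0 0 0" --pt "0 -0.055 0 0 0 0" --pt "0 -0.055 0 0 0 0"

```text
t: 10.2
ee_pos: [513.4, 102.6, 134.6]
orientation: [2.188, 0.082, -2.172]
ft_force: [-1.0, -0.1, 0.6]
width: 43.8
```

Emit:
carry_out --pt "0 -0.055 0 0 0 0" --pt "0 -0.03 0 0 0 0" --pt "0 -0.02 0 0 0 0" --pt "0 0 0 0 0 0" --pt "0 0 0 0 0 0"

```text
t: 10.82
ee_pos: [502.2, 213.5, 134.6]
orientation: [2.184, 0.088, -2.17]
ft_force: [0.6, 0.9, 0.5]
width: 43.8
```

```bash
python3 go.py 504.9 215.9 24 .0798; python3 - <<'E'
from h import *
d=ctrl.get_image("top");np.savez("top1.npz",**d);s=ctrl.get_image("side");np.savez("side1.npz",**s)
cv2.imwrite("pics/p1.png",np.hstack([cv2.resize(d["pixels"][130:235,345:505],(400,262),interpolation=cv2.INTER_CUBIC),cv2.resize(s["pixels"][220:400,310:460],(314,376),interpolation=cv2.INTER_CUBIC)[:262]]))
g=d["pixels"].min(2);m=(g[160:232,420:441]>150)
p=np.argwhere(m)[:,::-1]+[420,160];l=cv2.fitLine(ray(d,p,28)[:,:2].astype(np.float32),2,0,.01,.01).ravel();print(l,np.arctan(l[1]/l[0]))
W=ray(d,p,28);print(W[:,0].min(),W[:,0].max())
E
```

```text
t 10.82 pos [502.2 213.5 134.6] w 43.8 f [0.6 0.9 0.5]
turn deg [ 0.25 -0.35 -0.2 ] shift [ 0.1106 -0.0022 -0.0029]
[ 9.9726290e-01 -7.3936902e-02  5.2879120e+02 -2.5946002e+02] -0.07400444
455.03491350208765 605.4159666961109
```

View pics/p1.png

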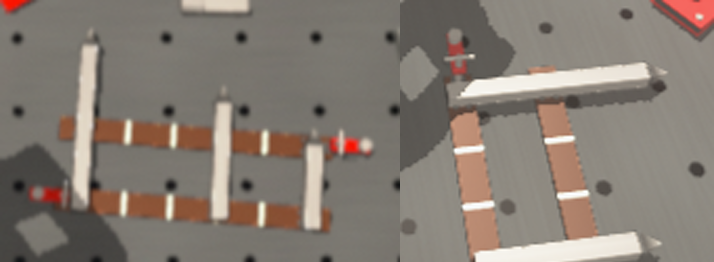

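The 176 picket lies on mark 3 with its foot at the rail edge and square to it: line fit −0.074 rad, about 0.5 mm sideways error. Next is 220.

Emit:
carry_out --pt "0.02 -0.0022 -0.003 0.2 -0.3 -0.2" --pt "0.04 0 0 0 0 0" --pt "0.025 0 0 0 0 0" --pt "0 0 0 0 0 0" --pt "0 0 0 0 0 0"

```text
t: 11.55
ee_pos: [506.5, 212.6, 44.3]
orientation: [2.183, 0.081, -2.184]
ft_force: [-0.4, 0.4, 0.0]
width: 44.0
```

```bash
python3 go.py 504.9 215.9 24 .0798
```

```text
t 11.55 pos [506.5 212.6  44.3] w 44.0 f [-0.4  0.4  0. ]
turn deg [-0.32  0.02  0.02] shift [ 0.0203 -0.0034  0.0013]
```

Emit:
carry_out --pt "0.01 -0.0034 0.0013 -0.3 0 0" --pt "0.007 0 0 0 0 0" --pt "0.003 0 0 0 0 0" --pt "0 0 0 0 0 0"

```text
t: 12.05
ee_pos: [506.1, 216.7, 24.8]
orientation: [2.185, 0.089, -2.178]
ft_force: [0.0, -0.8, -1.4]
width: 43.9
```

Emit:
carry_out --pt "0 0 0 0 0 0" --pt "0 0 0 0 0 0" --pt "0 0 0 0 0 0" --pt "0 0 0 0 0 0" --pt "0 0 0 0 0 0" --pt "0 0 0 0 0 0" --grip 1

```text
t: 12.8
ee_pos: [506.5, 216.8, 25.4]
orientation: [2.186, 0.089, -2.178]
ft_force: [0.3, -0.5, -2.0]
width: 20.0
```

Emit:
carry_out --pt "-0.02 0 0 0 0 0" --pt "-0.035 0 0 0 0 0" --pt "-0.035 0 0 0 0 0" --pt "0 0 0 0 0 0"

```text
t: 13.3
ee_pos: [504.8, 216.0, 116.0]
orientation: [2.181, 0.088, -2.181]
ft_force: [-0.0, -0.2, -3.3]
width: 19.6
```

```bash
python3 go.py 573.2 -143.2 116 -.0801
```

```text
t 13.3 pos [504.8 216.  116. ] w 19.6 f [-0.  -0.2 -3.3]
turn deg [ 9.16 -0.01  0.04] shift [-0.      0.3526 -0.0969]
```

Emit:
carry_out --pt "0 0 0 9.2 0 0" --pt "0 0.025 -0.007 0 0 0" --pt "0 0.055 -0.015 0 0 0" --pt "0 0.055 -0.015 0 0 0" --pt "0 0.055 -0.015 0 0 0" --pt "0 0.055 -0.015 0 0 0" --pt "0 0.05 -0.014 0 0 0" --pt "0 0.025 -0.007 0 0 0"

```text
t: 14.3
ee_pos: [560.7, -118.2, 103.0]
orientation: [-2.165, 0.088, 2.195]
ft_force: [-0.0, -0.1, -2.4]
width: 19.7
```

Emit:
carry_out --pt "0 0.015 -0.004 0 0 0" --pt "0 0 0 0 0 0" --pt "0 0 0 0 0 0"

```text
t: 14.68
ee_pos: [561.4, -134.0, 99.4]
orientation: [-2.158, 0.089, 2.198]
ft_force: [-0.2, 0.4, -2.9]
width: 19.7
```

```bash
python3 go.py 573.2 -143.2 15.4 -.0801
```

```text
t 14.68 pos [ 561.4 -134.    99.4] w 19.7 f [-0.2  0.4 -2.9]
turn deg [-0.18  1.07  0.05] shift [ 0.084   0.0082 -0.0125]
```

Emit:
carry_out --pt "0 0.0082 -0.0125 -0.2 1.0 0" --pt "0.02 0 0 0 0 0" --pt "0.025 0 0 0 0 0" --pt "0.015 0 0 0 0 0" --pt "0 0 0 0 0 0" --pt "0 0 0 0 0 0"

```text
t: 15.42
ee_pos: [578.1, -141.1, 39.3]
orientation: [-2.192, 0.08, 2.177]
ft_force: [-0.3, -0.0, -1.7]
width: 19.9
```

```bash
python3 go.py 573.2 -143.2 15.4 -.0801
```

```text
t 15.43 pos [ 578.1 -141.1   39.3] w 19.9 f [-0.3 -0.  -1.7]
turn deg [ 0.41 -0.39  0.01] shift [0.0239 0.0025 0.0047]
```

Emit:
carry_out --pt "0.005 0.0022 0.0045 0.4 -0.4 0" --pt "0.006 0 0 0 0 0" --pt "0.004 0 0 0 0 0" --pt "0 0 0 0 0 0" --pt "0 0 0 0 0 0"

```text
t: 16.05
ee_pos: [574.2, -143.5, 24.9]
orientation: [-2.183, 0.088, 2.178]
ft_force: [0.7, -0.4, -3.0]
width: 20.1
```

```bash
python3 go.py 573.2 -143.2 15.4 -.0801
```

```text
t 16.05 pos [ 574.2 -143.5   24.9] w 20.1 f [ 0.7 -0.4 -3. ]
turn deg [-0.03 -0.12 -0.02] shift [ 0.0095 -0.0002  0.001 ]
```

Emit:
carry_out --pt "0.005 0 0.001 0 -0.1 0" --pt "0.003 0 0 0 0 0" --pt "0.001 0 0 0 0 0" --pt "0.0005 0 0 0 0 0" --pt "0 0 0 0 0 0"

```text
t: 16.68
ee_pos: [573.4, -143.4, 15.4]
orientation: [-2.181, 0.088, 2.18]
ft_force: [-1.0, -0.5, -1.7]
width: 19.6
```

Emit:
carry_out --pt "0 0 0 0 0 0" --pt "0 0 0 0 0 0" --pt "0 0 0 0 0 0" --pt "0 0 0 0 0 0" --pt "-0.02 0 0 0 0 0" --pt "-0.04 0 0 0 0 0" --pt "-0.05 0 0 0 0 0" --pt "0 0 0 0 0 0" --grip 0.5

```text
t: 17.68
ee_pos: [574.6, -143.7, 132.7]
orientation: [-2.185, 0.089, 2.177]
ft_force: [-0.9, -0.0, -1.0]
width: 44.1
```

```bash
python3 go.py 488.1 286.2 120 .1067
```

```text
t 17.68 pos [ 574.6 -143.7  132.7] w 44.1 f [-0.9 -0.  -1. ]
turn deg [-10.72  -0.22  -0.08] shift [ 0.0127 -0.4367  0.0402]
```

Emit:
carry_out --pt "0 0 0 -10.6 0 0" --pt "0 -0.03 0.003 0 0 0" --pt "0 -0.055 0.005 0 0 0" --pt "0 -0.055 0.005 0 0 0" --pt "0 -0.055 0.005 0 0 0" --pt "0 -0.055 0.005 0 0 0" --pt "0 -0.055 0.005 0 0 0" --pt "0 -0.055 0.005 0 0 0"

```text
t: 18.68
ee_pos: [500.5, 216.8, 134.3]
orientation: [2.175, 0.109, -2.159]
ft_force: [-0.5, -0.1, 0.6]
width: 44.3
```

Emit:
carry_out --pt "0 -0.045 0.004 0 0 0" --pt "0 -0.025 0.002 0 0 0" --pt "0 0 0 0 0 0" --pt "0 0 0 0 0 0"

```text
t: 19.18
ee_pos: [484.2, 290.6, 134.1]
orientation: [2.17, 0.115, -2.157]
ft_force: [1.5, -0.0, -0.6]
width: 43.8
```

```bash
python3 go.py 488.1 286.2 24 .1067; python3 - <<'E'
from h import *
d=ctrl.get_image("top")
g=d["pixels"].min(2)
for x0,x1 in((392,405),(420,441)):
    p=np.argwhere(g[140:240,x0:x1]>150)[:,::-1]+[x0,140];l=cv2.fitLine(ray(d,p,28)[:,:2].astype(np.float32),2,0,.01,.01).ravel();W=ray(d,p,28)
    print(l,np.arctan(l[1]/l[0]),W[:,0].min(),W[:,0].max())
cv2.imwrite("pics/p2.png",cv2.resize(d["pixels"][130:260,220:505],None,fx=2.7,fy=2.7,interpolation=cv2.INTER_CUBIC))
E
```

```text
t 19.18 pos [484.2 290.6 134.1] w 43.8 f [ 1.5 -0.  -0.6]
turn deg [ 0.15 -0.33 -0.22] shift [ 0.1101  0.0047 -0.0034]
[ 9.9693090e-01 -7.8286633e-02  5.5932318e+02 -1.4115546e+02] -0.07836682 461.8131567083555 655.8095742624643
[ 9.9734294e-01 -7.2849199e-02  5.2830872e+02 -2.5945615e+02] -0.07291379 455.0260990133682 605.4159666961109
```

View pics/p2.png

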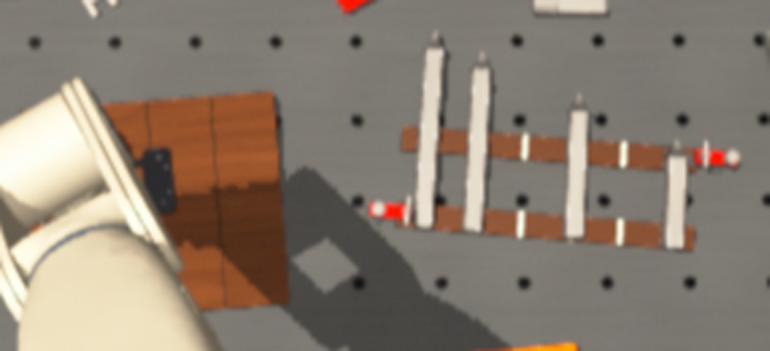

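The 220 picket now lies on mark 1, next to the tall post, and 176 is undisturbed on mark 3. Next is 198.

Emit:
carry_out --pt "0.02 0.0047 -0.0034 0.1 -0.3 -0.2" --pt "0.04 0 0 0 0 0" --pt "0.025 0 0 0 0 0" --pt "0 0 0 0 0 0" --pt "0 0 0 0 0 0"

```text
t: 19.85
ee_pos: [490.0, 280.1, 44.0]
orientation: [2.168, 0.108, -2.171]
ft_force: [-0.1, 0.5, 0.9]
width: 43.7
```

```bash
python3 go.py 488.1 286.2 24 .1067
```

```text
t 19.85 pos [490.  280.1  44. ] w 43.7 f [-0.1  0.5  0.9]
turn deg [-0.38  0.09 -0.04] shift [ 0.02   -0.0062  0.0012]
```

Emit:
carry_out --pt "0 -0.0062 0.0012 -0.4 0 0" --pt "0.01 0 0 0 0 0" --pt "0.007 0 0 0 0 0" --pt "0.003 0 0 0 0 0" --pt "0 0 0 0 0 0"

```text
t: 20.48
ee_pos: [489.4, 287.3, 24.7]
orientation: [2.169, 0.118, -2.165]
ft_force: [-0.9, -0.3, 0.3]
width: 44.1
```

Emit:
carry_out --pt "0 0 0 0 0 0" --pt "0 0 0 0 0 0" --pt "0 0 0 0 0 0" --pt "0 0 0 0 0 0" --pt "0 0 0 0 0 0" --pt "0 0 0 0 0 0" --grip 1

```text
t: 21.22
ee_pos: [489.6, 287.2, 24.9]
orientation: [2.169, 0.118, -2.164]
ft_force: [-0.6, 0.3, -0.2]
width: 19.8
```

Emit:
carry_out --pt "-0.02 0 0 0 0 0" --pt "-0.035 0 0 0 0 0" --pt "-0.035 0 0 0 0 0" --pt "0 0 0 0 0 0"

```text
t: 21.72
ee_pos: [489.3, 287.1, 120.2]
orientation: [2.169, 0.118, -2.164]
ft_force: [0.3, 0.6, -2.3]
width: 19.7
```

```bash
python3 go.py 557.4 -202.2 116 -.0801
```

```text
t 21.73 pos [489.3 287.1 120.2] w 19.7 f [ 0.3  0.6 -2.3]
turn deg [10.76 -0.13  0.08] shift [ 0.0042  0.4823 -0.107 ]
```

Emit:
carry_out --pt "0 0 0 10.7 0 0" --pt "0 0.03 -0.007 0 0 0" --pt "0 0.055 -0.012 0 0 0" --pt "0 0.055 -0.012 0 0 0" --pt "0 0.055 -0.012 0 0 0" --pt "0 0.055 -0.012 0 0 0" --pt "0 0.055 -0.012 0 0 0" --pt "0 0.055 -0.013 0 0 0"

```text
t: 22.72
ee_pos: [536.4, -85.5, 115.3]
orientation: [-2.178, 0.083, 2.184]
ft_force: [1.1, 1.0, -1.9]
width: 20.0
```

Emit:
carry_out --pt "0 0.055 -0.013 0 0 0" --pt "0 0.045 -0.01 0 0 0" --pt "0 0.02 -0.004 0 0 0" --pt "0 0 0 0 0 0" --pt "0 0 0 0 0 0"

```text
t: 23.35
ee_pos: [551.1, -212.4, 111.2]
orientation: [-2.169, 0.085, 2.186]
ft_force: [0.6, 0.4, -2.4]
width: 20.0
```

```bash
python3 go.py 557.4 -202.2 15 -.0801
```

```text
t 23.35 pos [ 551.1 -212.4  111.2] w 20.0 f [ 0.6  0.4 -2.4]
turn deg [-0.15  0.46  0.23] shift [ 0.0962 -0.0107 -0.0055]
```

Emit:
carry_out --pt "0 0 0 0 0 0" --pt "0.02 -0.005 -0.003 0 0.4 0.2" --pt "0.025 0 0 0 0 0" --pt "0.02 0 0 0 0 0" --pt "0 0 0 0 0 0" --pt "0 0 0 0 0 0"

```text
t: 24.1
ee_pos: [555.3, -200.1, 46.2]
orientation: [-2.183, 0.08, 2.183]
ft_force: [-0.3, -0.3, -1.5]
width: 19.6
```

```bash
python3 go.py 557.4 -202.2 15 -.0801
```

```text
t 24.1 pos [ 555.3 -200.1   46.2] w 19.6 f [-0.3 -0.3 -1.5]
turn deg [0.37 0.   0.05] shift [ 0.0312  0.0019 -0.0023]
```

Emit:
carry_out --pt "0.01 0.0019 -0.0022 0.4 0 0" --pt "0.008 0 0 0 0 0" --pt "0.004 0 0 0 0 0" --pt "0 0 0 0 0 0" --pt "0 0 0 0 0 0"

```text
t: 24.72
ee_pos: [558.6, -202.6, 24.4]
orientation: [-2.183, 0.088, 2.177]
ft_force: [0.2, 0.3, -2.0]
width: 19.7
```

```bash
python3 go.py 557.4 -202.2 15 -.0801
```

```text
t 24.73 pos [ 558.6 -202.6   24.4] w 19.7 f [ 0.2  0.3 -2. ]
turn deg [-0.06 -0.15  0.  ] shift [ 0.0094 -0.0003  0.0012]
```

Emit:
carry_out --pt "0.005 0 0.001 0 -0.1 0" --pt "0.003 0 0 0 0 0" --pt "0.001 0 0 0 0 0" --pt "0.0005 0 0 0 0 0" --pt "0 0 0 0 0 0"

```text
t: 25.35
ee_pos: [557.8, -202.7, 15.0]
orientation: [-2.181, 0.089, 2.179]
ft_force: [0.0, -0.7, -2.5]
width: 19.6
```

Emit:
carry_out --pt "0 0 0 0 0 0" --pt "0 0 0 0 0 0" --pt "0 0 0 0 0 0" --pt "0 0 0 0 0 0" --pt "-0.02 0 0 0 0 0" --pt "-0.04 0 0 0 0 0" --pt "-0.05 0 0 0 0 0" --pt "0 0 0 0 0 0" --grip 0.5

```text
t: 26.35
ee_pos: [558.8, -203.0, 132.2]
orientation: [-2.185, 0.09, 2.176]
ft_force: [-0.4, -0.7, -0.2]
width: 43.6
```

```bash
python3 go.py 460.3 353.5 120 .0509
```

```text
t 26.35 pos [ 558.8 -203.   132.2] w 43.6 f [-0.4 -0.7 -0.2]
turn deg [-7.57 -0.24 -0.07] shift [ 0.0122 -0.5608  0.07  ]
```

Emit:
carry_out --pt "0 0 0 -7.5 0 0" --pt "0 -0.03 0.004 0 0 0" --pt "0 -0.055 0.007 0 0 0" --pt "0 -0.055 0.007 0 0 0" --pt "0 -0.055 0.007 0 0 0" --pt "0 -0.055 0.007 0 0 0" --pt "0 -0.055 0.007 0 0 0" --pt "0 -0.055 0.007 0 0 0"

```text
t: 27.35
ee_pos: [492.1, 160.4, 133.8]
orientation: [2.205, 0.048, -2.188]
ft_force: [1.1, -0.2, -0.3]
width: 44.0
```

Emit:
carry_out --pt "0 -0.055 0.007 0 0 0" --pt "0 -0.055 0.007 0 0 0" --pt "0 -0.05 0.006 0 0 0" --pt "0 -0.03 0.004 0 0 0" --pt "0 -0.01 0 0 0 0" --pt "0 0 0 0 0 0" --pt "0 0 0 0 0 0"

```text
t: 28.22
ee_pos: [454.3, 366.4, 133.3]
orientation: [2.201, 0.051, -2.186]
ft_force: [-0.6, 0.6, 0.3]
width: 43.8
```

```bash
python3 go.py 460.3 353.5 24 .0509
```

```text
t 28.23 pos [454.3 366.4 133.3] w 43.8 f [-0.6  0.6  0.3]
turn deg [ 0.02 -0.38 -0.26] shift [ 0.1093  0.0132 -0.0053]
```

Emit:
carry_out --pt "0 0 0 0 0 0" --pt "0.02 0.01 -0.005 0 -0.3 -0.2" --pt "0.04 0 0 0 0 0" --pt "0.025 0 0 0 0 0" --pt "0 0 0 0 0 0" --pt "0 0 0 0 0 0"

```text
t: 28.98
ee_pos: [462.0, 349.6, 43.2]
orientation: [2.197, 0.047, -2.198]
ft_force: [0.7, 0.7, -0.2]
width: 43.8
```

```bash
python3 go.py 460.3 353.5 24 .0509
```

```text
t 28.98 pos [462.  349.6  43.2] w 43.8 f [ 0.7  0.7 -0.2]
turn deg [-0.32  0.05 -0.13] shift [ 0.0192 -0.004   0.0015]
```

Emit:
carry_out --pt "0 -0.004 0.0015 -0.3 0 0" --pt "0.01 0 0 0 0 0" --pt "0.006 0 0 0 0 0" --pt "0.003 0 0 0 0 0" --pt "0 0 0 0 0 0"

```text
t: 29.6
ee_pos: [461.4, 354.6, 25.1]
orientation: [2.198, 0.056, -2.193]
ft_force: [0.4, 0.8, -0.5]
width: 44.0
```

Emit:
carry_out --pt "0 0 0 0 0 0" --pt "0 0 0 0 0 0" --pt "0 0 0 0 0 0" --pt "0 0 0 0 0 0" --pt "0 0 0 0 0 0" --pt "0 0 0 0 0 0" --grip 1

```text
t: 30.35
ee_pos: [461.6, 354.6, 25.3]
orientation: [2.198, 0.056, -2.193]
ft_force: [-0.0, 0.1, -1.1]
width: 20.0
```

Emit:
carry_out --pt "-0.02 0 0 0 0 0" --pt "-0.035 0 0 0 0 0" --pt "-0.035 0 0 0 0 0" --pt "0 0 0 0 0 0"

```text
t: 30.85
ee_pos: [461.4, 354.8, 120.8]
orientation: [2.199, 0.057, -2.192]
ft_force: [-0.4, 0.1, -1.1]
width: 19.8
```

```bash
python3 go.py 525.6 -320 116 -.0801
```

```text
t 30.85 pos [461.4 354.8 120.8] w 19.8 f [-0.4  0.1 -1.1]
turn deg [ 7.53 -0.18  0.04] shift [ 0.0048  0.6675 -0.118 ]
```

Emit:
carry_out --pt "0 0 0 7.5 0 0" --pt "0 0.03 -0.005 0 0 0" --pt "0 0.055 -0.01 0 0 0" --pt "0 0.055 -0.01 0 0 0" --pt "0 0.055 -0.01 0 0 0" --pt "0 0.055 -0.01 0 0 0" --pt "0 0.055 -0.01 0 0 0" --pt "0 0.055 -0.01 0 0 0"

```text
t: 31.85
ee_pos: [494.7, -16.7, 118.0]
orientation: [-2.183, 0.082, 2.181]
ft_force: [0.3, 0.6, -2.5]
width: 20.1
```

Emit:
carry_out --pt "0 0.055 -0.01 0 0 0" --pt "0 0.055 -0.01 0 0 0" --pt "0 0.055 -0.01 0 0 0" --pt "0 0.055 -0.01 0 0 0" --pt "0 0.04 -0.007 0 0 0" --pt "0 0.025 -0.004 0 0 0" --pt "0 0 0 0 0 0" --pt "0 0 0 0 0 0"

```text
t: 32.85
ee_pos: [519.0, -316.5, 112.5]
orientation: [-2.172, 0.085, 2.183]
ft_force: [-0.5, 0.1, -1.9]
width: 19.6
```

```bash
python3 go.py 525.6 -320 15.3 -.0801
```

```text
t 32.85 pos [ 519.  -316.5  112.5] w 19.6 f [-0.5  0.1 -1.9]
turn deg [-0.14  0.3   0.25] shift [ 0.0972  0.003  -0.0068]
```

Emit:
carry_out --pt "0 0 0 0 0 0" --pt "0.02 0.003 -0.006 0 0.3 0.2" --pt "0.025 0 0 0 0 0" --pt "0.02 0 0 0 0 0" --pt "0 0 0 0 0 0" --pt "0 0 0 0 0 0"

```text
t: 33.6
ee_pos: [525.6, -314.6, 46.5]
orientation: [-2.182, 0.082, 2.182]
ft_force: [0.5, 0.3, -0.6]
width: 19.4
```

```bash
python3 go.py 525.6 -320 15.3 -.0801
```

```text
t 33.6 pos [ 525.6 -314.6   46.5] w 19.4 f [ 0.5  0.3 -0.6]
turn deg [0.21 0.   0.08] shift [ 0.0312  0.0054 -0.0004]
```

Emit:
carry_out --pt "0.01 0.0052 -0.0004 0.2 0 0" --pt "0.008 0 0 0 0 0" --pt "0.004 0 0 0 0 0" --pt "0 0 0 0 0 0" --pt "0 0 0 0 0 0"

```text
t: 34.22
ee_pos: [526.5, -321.0, 24.6]
orientation: [-2.183, 0.088, 2.178]
ft_force: [-0.3, 0.0, -1.5]
width: 19.6
```

```bash
python3 go.py 525.6 -320 15.3 -.0801
```

```text
t 34.23 pos [ 526.5 -321.    24.6] w 19.6 f [-0.3  0.  -1.5]
turn deg [-0.03 -0.13  0.01] shift [ 0.0093 -0.0009  0.001 ]
```

Emit:
carry_out --pt "0.005 -0.001 0.001 0 -0.1 0" --pt "0.003 0 0 0 0 0" --pt "0.001 0 0 0 0 0" --pt "0.0005 0 0 0 0 0" --pt "0 0 0 0 0 0"

```text
t: 34.85
ee_pos: [525.9, -320.0, 15.4]
orientation: [-2.182, 0.088, 2.179]
ft_force: [0.1, 1.1, -1.8]
width: 19.7
```

Emit:
carry_out --pt "0 0 0 0 0 0" --pt "0 0 0 0 0 0" --pt "0 0 0 0 0 0" --pt "0 0 0 0 0 0" --pt "-0.02 0 0 0 0 0" --pt "-0.04 0 0 0 0 0" --pt "-0.05 0 0 0 0 0" --pt "-0.05 0 0 0 0 0" --grip 0.5

```text
t: 35.85
ee_pos: [524.1, -318.9, 179.7]
orientation: [-2.175, 0.085, 2.183]
ft_force: [0.9, -0.1, 0.2]
width: 43.6
```

Emit:
carry_out --pt "0 -0.04 0 0 0 0" --pt "0 -0.055 0 0 0 0" --pt "0 -0.055 0 0 0 0" --pt "0 -0.055 0 0 0 0" --pt "0 -0.055 0 0 0 0" --pt "0 -0.055 0 0 0 0" --pt "0 -0.055 0 0 0 0" --pt "0 -0.055 0 0 0 0"

```text
t: 36.85
ee_pos: [565.4, 111.2, 197.6]
orientation: [-2.202, 0.101, 2.154]
ft_force: [1.2, 0.5, 0.3]
width: 44.2
```

Emit:
carry_out --pt "0 -0.03 0 0 0 0" --pt "0 0 0 0 0 0" --pt "0 0 0 0 0 0"

```text
t: 37.22
ee_pos: [568.1, 145.3, 201.3]
orientation: [-2.209, 0.094, 2.152]
ft_force: [0.3, -0.5, 0.2]
width: 43.8
```

```bash
python3 - <<'E'
from h import *
d=ctrl.get_image("top");s=ctrl.get_image("side");g=d["pixels"].min(2)
R=np.array([[np.cos(-.0801),-np.sin(-.0801)],[np.sin(-.0801),np.cos(-.0801)]])
for k,(L,m,xs) in {1:(220,(461.9,-134.3),(392,405)),2:(198,(457.1,-194.1),(407,421)),3:(176,(452.3,-253.9),(424,439)),4:(154,(447.5,-313.7),(442,458))}.items():
    p=np.argwhere(g[135:240,xs[0]:xs[1]]>140)[:,::-1]+[xs[0],135];W=(ray(d,p,28)[:,:2]-m)@R
    l=cv2.fitLine(W.astype(np.float32),2,0,.01,.01).ravel()
    print(k,L,"ang err",round(float(np.arctan(l[1]/l[0])),3),"lateral at foot",round(float(l[3]-l[2]*l[1]/l[0]),1),"x range",W[:,0].min().round(1),W[:,0].max().round(1))
cv2.imwrite("pics/f.png",np.hstack([cv2.resize(d["pixels"][90:240,340:510],(425,375),interpolation=cv2.INTER_CUBIC),cv2.resize(s["pixels"][200:400,300:500],(375,375),interpolation=cv2.INTER_CUBIC)]))
E
```

```text
1 220 ang err -0.017 lateral at foot 3.1 x range 2.7 197.3
2 198 ang err 0.018 lateral at foot -1.2 x range 8.2 192.2
3 176 ang err 0.006 lateral at foot 0.1 x range 2.2 154.0
4 154 ang err 0.003 lateral at foot 1.5 x range 0.2 131.3
```

View pics/f.png

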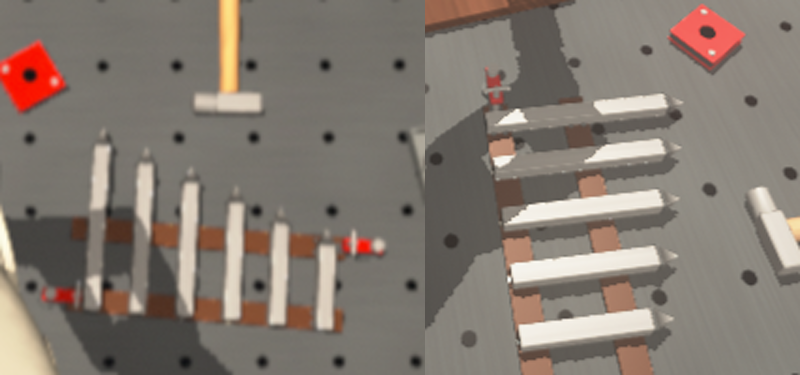

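The picture shows six tops climbing evenly from the short post to the tall one, all feet on the bottom rail edge and the magnet where it was. The small deviations for 220 and 198 come from the arm's shadow cutting into the mask.

```bash
python3 -c "
from workcell import ctrl
o=ctrl.get_obs();print(o['t'],o['qvel']);print(ctrl.close_job())"
```

```text
37.325 [-0.00777014  0.00516769  0.00312346  0.00014386 -0.00270331  0.00332711]
the job is handed in; nothing more can be done
None
```

All four pickets are on the panel and the job was handed in at about 37 s. From the tall post (mark 1) to the short post (mark 4), they lie in the order 220, 198, 176, 154. No verdict was reported.

- **Angle:** the final top view put every picket within 0.02 rad of square to the rails.
- **Sideways position at the foot:** the largest error was 3.1 mm, on 220, and the others were 1.5 mm or less. The arm's shadow fell across 220 and 198, so I don't trust the final mask there. A clear view of 220 before that showed it less than 1 mm off line.
- **Foot at the rail edge:** 176, 220 and 154 were within about 3 mm. For 198 the mask gave 8 mm because of the shadow. I relied instead on the arm's position at release, which was within 1 mm of target, and on the picture, where the tops step evenly.
- **Flat and released:** I only checked flatness by eye in the side view, where all four lie across both rails. The arm was clear of everything and practically at rest at hand-in.
- **Magnet:** I did not measure it again at the end, but the arm never went near it and in the picture it lies where it did.

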